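# Plug a driver module home in a sloping console

## Robot

A 6-joint arm with a two-finger parallel gripper is mounted at the origin on the work surface. World frame = base frame: x ahead of the robot, y to its left, z up, the work surface at z = 0. Lengths are in mm, angles in degrees, forces in N, time in s.
With the tool pointing down it reaches from about 225 to 875 mm from the base axis. Payload 3.4 kg.
Tool frame: the origin (TCP) lies midway between the tips of the shut fingers; the grasp point (between the pads) lies 19 mm behind it (manip.pinch_z is the distance from the TCP to the grasp point, in mm); z points along the fingers, y is the line along which they close (so a half turn about z gives the same grasp; the last joint's range is limited). The gripper opens to 85 mm and grips with 20 to 120 N. Pads are 22 mm wide; open, the fingers measure 114 mm over their backs; the gripper's body (76 mm by 85 mm) begins 54 mm behind the grasp point. The pads swing forward as they close: fully open they stand 13 mm farther back than shut.
Start: joints at [-77.292, 15.808, 86.224, -0, 77.962, -6.933], TCP at [193.272, -541.58, 231.328] pointing down, gripper open.
Joint ranges: [-165.64, 165.64], [-43.16, 119.46], [12.63, 154.43], [-67.54, 247.53], [6.08, 155.33], [-154.97, 154.97]. Speed limits (degrees/s): [147.25, 147.25, 180, 180, 180, 180].

## Interface

Orientations are given as [roll, pitch, yaw] about the fixed x, y, z axes, in that order (R = Rz(yaw) Ry(pitch) Rx(roll)).
In Python, from rig import manip, imaging, ticket gives the robot as it stands. The module is installed in compiled form; this text tells all that it offers.
- The arm moves only by the tool jog_arm, never from a script. Its arguments are lists of equal length, an entry for each row: "turn": the turn, a rotation vector about the tool's x, y, z in rad, a list of three; "travel": the shift along the tool's x, y, z in mm, a list of three; "jaw": the finger opening in mm, from 0 to 85.4. In form: {"turn": [[ax, ay, az], ...], "travel": [[tx, ty, tz], ...], "jaw": [jaw, ...]}. A call has 1 to 10 rows; each row shifts and turns the commanded pose from where the row before left it, along the tool's axes as they then stand; what a row does not reach is not made up. A row lasts 1/12 s, in which the tool goes at most 41.7 mm and 7.16 degrees, less where a joint would pass 70% of its speed; a pose out of reach is approached as far as the arm can. A call is refused whole if a number of a shift passes 41.7 or a number of a turn 0.125, either way. A call with a gripper value outside its range is refused whole. The fingers move at their own pace and stop on an object; "grip_force" is the grip in N (left out, the last holds). Time passes only in rows, so rows that do not move let the fingers close. It gives the time, the measured TCP pose, the force, the opening and the grip force at its end, in the units of the state.
- manip.sense(): the state, without advancing time (a new reading comes with each control period).
- imaging.grab_frame(name): name is "scene" or "top"; returns a dict with "color" (420x560x3 uint8, red, green, blue), "intrinsics" (3x3 intrinsics, pixels), "origin" and "orientation" of the camera in the world. Camera axes: x right, y down, z forward; pixel columns grow to the right and rows downward; lengths in mm; the calibration is good to about 2 mm. A picture is of the moment at which its call begins. There is no depth.
- ticket.finish_job(): hands the job in; it is judged then, once.
The state is a dict: "t": time; "joints": joint angles; "joint_vel": joint speeds; "joint_efforts": joint torques, N m; "tcp_pos": TCP position; "ee_rot": TCP orientation; "force": force on the tool from outside, world axes, zero at the start; "moment": the same for the moment, N m; "opening": opening from 0.0 (shut) to 1.0 (fully open); "grasp_force": force on a finger pad.
Only numpy, scipy, OpenCV 4.12 (cv2) and the standard library are available. Lean on these libraries where they do the work, as an engineer would, in place of code of your own. Each camera call takes 0.05 s, during which the arm holds its last target. There are 200 camera calls.

## Task

On the rubber mat lie two driver modules. Pick up the longer one by its rib, lay it squarely into the empty pocket of the sloping console and let go of it, so that it stands loose on the connectors; then press it down, one end after the other, until both ends are fully home. Leave the other things on the table where they are.

Things in the scene. Friction and masses are not known exactly. Their poses are not given: they have to be found in the camera images.
- module: The long driver module: black block 58 (x) by 108 (y) by 20 mm (z), 0.18 kg; upright aluminium grip rib in the middle of its top, 46 mm long along x, 14 mm thick along y, from 20 to 46 mm above the underside. Origin: centre of the underside; z points to the rib side. Starts flat on the mat, yaw within 35 degrees of the mat's. A half turn about z leaves it the same.
- short_module: The short module, not wanted: like the long one (58 mm wide, 20 mm thick, same rib) but only 70 mm long along y. It lies on the same mat beside the long one. Origin: centre of the underside.
- console: Beige wedge-shaped console, fixed, 200 mm wide (y), 145 mm deep (x), 47 mm high in front (-x, towards the robot), 122 mm at the back. Its top panel, 150 mm along the slope, slopes 30 degrees and faces up and towards the robot. Origin: centre of the underside, on the table. It stands left or right of the centre line, the mat on the other side.
- dock: The pocket in the middle of the panel: 62 mm (x, up the slope) by 112 mm (y, across), 18 mm deep. Origin: centre of its floor; z: outward normal, 30 degrees off vertical; panel surface at z = 18 mm. The module's y goes along this y, either way round. Laid in loosely its top (without rib) is about 8 mm above the panel; home, its underside is on the pocket floor and its top 2 mm above the panel.
- connector_l (a joint): Grey connector block on the pocket floor at dock y = +38 mm, 40 mm (x) by 22 mm (y). How far it is pressed in: 0 is raised, top 6 mm above the floor; 0.006 m is fully home, level with the floor. Starts up to 0.0015 in; sinks under about 8 N and stays where it is left.
- connector_r (a joint): The same connector block at dock y = -38 mm: 0 raised, 0.006 m fully home. Starts up to 0.0015 in; sinks under about 8 N and stays where it is left.
- mat: Grey rubber mat, fixed, 270 mm (x) by 190 mm (y), 3 mm thick, on which the two modules lie about 130 mm apart along its x, in either order. Origin: centre of the underside.
- wheel: Bystander: brass disc 48 mm across and 5 mm thick with a hub 14 mm high, on the table between mat and console. Origin: centre of the underside.
- gearmotor: Bystander: small steel motor lying on a black bracket, 64 mm long along x, 26 mm wide, 30 mm high, on the table between mat and console. Origin: centre of the underside.
- screwdriver: Bystander: screwdriver lying on the right of the table, beside the mat or console. Origin: on its underside.
- terminal_block: Bystander: black terminal strip 24 by 110 mm, 24 mm high, beyond the mat and console. Origin: centre of the underside.
- screw_jar: Bystander: small clear jar 48 mm across, 60 mm high, beyond the mat and console. Origin: centre of the underside.
There are look-alikes about, which are no part of the job. What is shaped like the module but blue or pink is not meant.

How it is judged:
By the outcome, as a careful person would: the job done as asked, in the order asked, and still so for the second after the job is handed in, with the robot touching nothing.
It also fails if it takes over 56 s, if anything falls off the work surface, if the arm or the gripper's body presses on something with over 40 N, if the wrist force passes 120 N, or if a joint passes its speed limit or range.

## Working session

There is one attempt and no reset: what is moved stays moved. The work goes in short steps, Python scripts to look and compute and a tool call to move; the robot and the scene stay as the last step left them, time stands still between calls to the robot, and variables do not carry over. Pictures are saved under pics/ and viewed, at most 10 in all, crops included, and the job is handed in when it is done.

Besides the shell and the picture viewer there is one more tool, called after ">>>" as a command line: name --argument value ..., lists and objects as JSON in quotes. jog_arm: Moves the arm, as the interface text tells. Its arguments: {"type":"object","properties":{"turn":{"type":"array"},"travel":{"type":"array"},"jaw":{"type":"array"},"grip_force":{"type":"number"}},"required":["turn","travel","jaw"]}

```bash
mkdir -p pics
python3 - <<'E'
from rig import manip, imaging
import cv2, numpy as np
for n in("scene","top"):
    f=imaging.grab_frame(n); cv2.imwrite(f"pics/{n}0.png",f["color"][:,:,::-1])
    np.savez(n+"0.npz",**{k:np.array(v) for k,v in f.items()})
    print(n,f["intrinsics"],f["origin"],f["orientation"])
print(manip.sense(),manip.pinch_z)
E
```

```text
scene [[500.17289541   0.         289.5551428 ]
 [  0.         500.17289541 209.8176883 ]
 [  0.           0.           1.        ]] [1118.05353433  892.37193046 1154.0179736 ] [-134.25542167   -0.59437814  147.43392904]
top [[403.17947615   0.         275.31605205]
 [  0.         403.17947615 210.23234727]
 [  0.           0.           1.        ]] [ 467.4566381   -19.49447075 1035.83749462] [-176.81857029   -1.04369442  -88.84685234]
{'t': 0.1, 'joints': array([-7.72921974e+01,  1.58449817e+01,  8.62891376e+01,  1.47039999e-03,
        7.79617129e+01, -6.93282487e+00]), 'joint_vel': array([-0.04478905,  0.00546568, -0.25985912, -0.02299945,  0.00429775,
        0.02575408]), 'joint_efforts': array([ 9.94779766e-04, -4.17701590e+01, -2.46406084e+01, -2.67261321e-04,
        5.87479080e-03,  1.14173835e-05]), 'tcp_pos': array([ 193.16664906, -541.0779083 ,  230.50827818]), 'ee_rot': array([-1.79905042e+02, -1.29945079e-02,  1.96403088e+01]), 'force': array([0.02724557, 0.55762774, 0.49780607]), 'moment': array([-0.02001294,  0.08295455,  0.0361556 ]), 'grasp_force': 0.0, 'opening': 1.0014319976556763} 18.700000000000003
```

View pics/scene0.png

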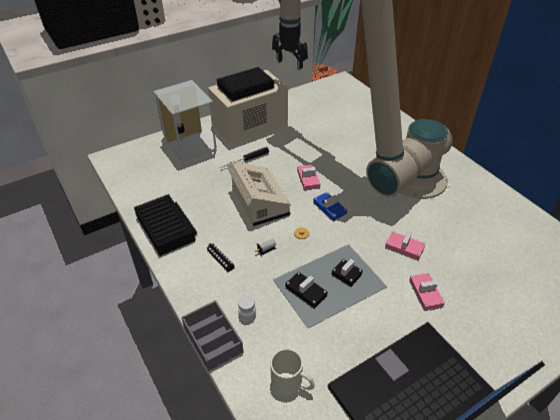

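View pics/top0.png

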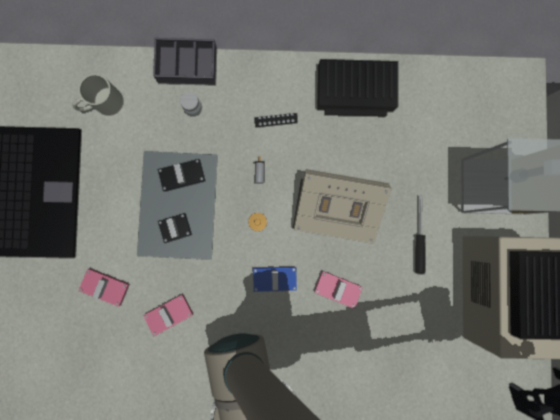

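The mat holds two black modules with ribs, at top-view pixels (181,175) and (174,227). The first looks longer, so I'll check that in an enlarged crop. The pink and blue ones off the mat are look-alikes. The console, with its empty pocket, is at about (342,207).

```bash
cat > h.py <<'E'
import numpy as np, cv2
from scipy.spatial.transform import Rotation as R
class Cam:
    def __init__(s,f):
        s.K=np.array(f["intrinsics"]);s.o=np.array(f["origin"]);s.R=R.from_euler("xyz",np.array(f["orientation"]),degrees=True).as_matrix();s.im=np.array(f["color"])
    def ray(s,p):
        p=np.atleast_2d(p).astype(float); d=np.c_[p,np.ones(len(p))]@np.linalg.inv(s.K).T@s.R.T
        return d
    def plane(s,p,z):
        d=s.ray(p); return s.o+d*((z-s.o[2])/d[:,2])[:,None]
    def pl(s,p,pt,n):
        d=s.ray(p); return s.o+d*(((np.array(pt)-s.o)@n)/(d@n))[:,None]
    def proj(s,X):
        c=(np.atleast_2d(X)-s.o)@s.R@s.K.T; return c[:,:2]/c[:,2:]
def tri(c1,p1,c2,p2):
    d1=c1.ray(p1)[0];d2=c2.ray(p2)[0]
    t=np.linalg.lstsq(np.c_[d1,-d2],c2.o-c1.o,rcond=None)[0]
    a=c1.o+t[0]*d1;b=c2.o+t[1]*d2
    return (a+b)/2,np.linalg.norm(a-b)
def load(n): return Cam(np.load(n+".npz"))
E
python3 - <<'E'
from h import *
t=load("top0");s=load("scene0")
def c(cam,x,y): return cv2.resize(cam.im[y:y+75,x:x+100],(400,300),interpolation=cv2.INTER_CUBIC)
im=np.vstack([np.hstack([c(t,130,165),c(t,292,168)]),np.hstack([c(s,277,247),c(s,215,155)])])
cv2.imwrite("pics/crop.png",im[:,:,::-1])
g=cv2.cvtColor(t.im,cv2.COLOR_RGB2GRAY); m=np.zeros_like(g); m[155:255,145:210]=(g[155:255,145:210]<50)*255
m=cv2.morphologyEx(m,cv2.MORPH_CLOSE,np.ones((7,7)))
for k in cv2.findContours(m,0,1)[0]:
    if cv2.contourArea(k)<200: continue
    r=cv2.minAreaRect(k); b=t.plane(cv2.boxPoints(r),16)[:,:2]
    print(r,b.mean(0),np.linalg.norm(np.diff(b,axis=0),axis=1), b.round(1).tolist())
    # rib
    mm=np.zeros_like(g);cv2.drawContours(mm,[k],-1,255,-1)
    bm=cv2.erode(mm,np.ones((5,5)))&((g>90)*255).astype(np.uint8)
    q=max(cv2.findContours(bm,0,1)[0],key=cv2.contourArea);r=cv2.minAreaRect(q);print("rib",r,t.plane(cv2.boxPoints(r),49).round(1).tolist())
E
```

```text
((181.58824157714844, 225.35296630859375), (21.3431339263916, 12.611852645874023), 75.96376037597656) [481.43831508 198.28805449] [31.58055864 53.88669111 31.49892251] [[503.2, 220.9], [511.5, 190.4], [459.7, 175.7], [451.4, 206.1]]Traceback (most recent call last):
  File "<stdin>", line 15, in <module>
ValueError: max() iterable argument is empty
```

View pics/crop.png

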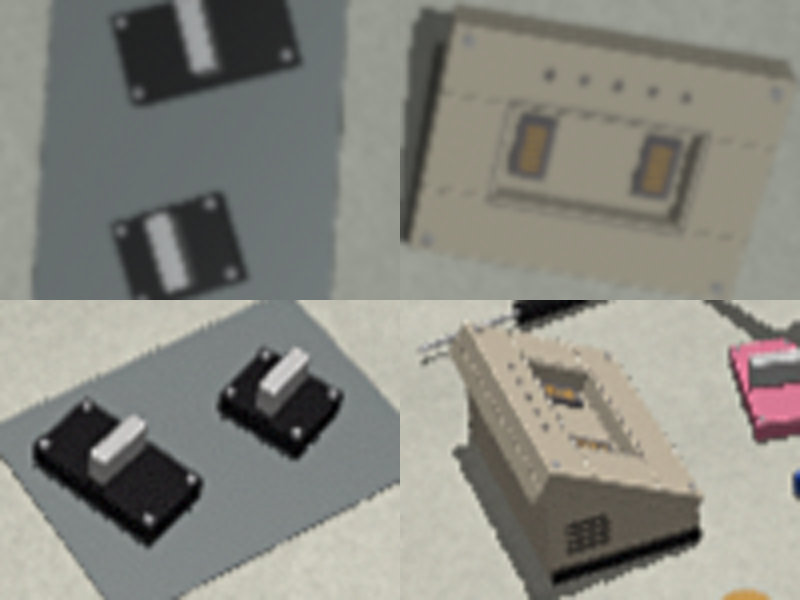

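The crop shows the module at the top (tile centre about (200,45), frame px (181,175)) is clearly longer than the one at (178,245) in the tile, so it is the one to pick. The pocket mouth is at about frame px (320–368,193–226), with brown connectors at (325,204) and (356,209).

Run:
```python
from h import *
t=load("top0");s=load("scene0")
def meas(cam,x0,x1,y0,y1,name):
    g=cv2.cvtColor(cam.im,cv2.COLOR_RGB2GRAY); v=cam.im[y0:y1,x0:x1]
    print(name,"gray pct",np.percentile(g[y0:y1,x0:x1],[2,10,50,90,99]))
    m=np.zeros_like(g); m[y0:y1,x0:x1]=(g[y0:y1,x0:x1]<68)*255
    k=max(cv2.findContours(m,0,1)[0],key=cv2.contourArea);k=cv2.convexHull(k)
    r=cv2.minAreaRect(k);print(name,"hull",r)
    mm=np.zeros_like(g);cv2.drawContours(mm,[k],-1,255,-1)
    b=((g>115)&(cv2.dilate(mm,np.ones((3,3)))>0)).astype(np.uint8)
    q=max(cv2.findContours(b,0,1)[0],key=cv2.contourArea);rr=cv2.minAreaRect(q);print(name,"rib",rr)
    return r,rr
r,rr=meas(t,150,212,152,198,"top")
b=t.plane(cv2.boxPoints(r),16)[:,:2];print(b.round(1).tolist(),b.mean(0),np.linalg.norm(np.diff(b,axis=0),axis=1),np.degrees(np.arctan2(*np.diff(b,axis=0).T[::-1])))
b=t.plane(cv2.boxPoints(rr),49)[:,:2];print("rib",b.mean(0),np.linalg.norm(np.diff(b,axis=0),axis=1),np.degrees(np.arctan2(*np.diff(b,axis=0).T[::-1])))
r2,rr2=meas(s,283,332,262,310,"scene")
print("rib scene z49 ~",s.plane(rr2[0],44))
print("tri rib",tri(t,rr[0],s,rr2[0]))
a=cv2.resize(t.im[187:232,308:376],None,fx=8,fy=8,interpolation=cv2.INTER_CUBIC)[:,:544]
c=cv2.resize(s.im[160:205,242:274],None,fx=8,fy=8,interpolation=cv2.INTER_CUBIC)
im=np.hstack([a,c]);print(im.shape)
im=cv2.convertScaleAbs(im,alpha=1.5,beta=-40)
cv2.imwrite("pics/pocket.png",im[:,:,::-1])
```

```text
top gray pct [ 35.  37. 106. 113. 158.]
top hull ((180.9412078857422, 174.76470947265625), (23.283418655395508, 43.17133712768555), 75.96376037597656)
top rib ((178.3823699951172, 172.5294189453125), (19.160314559936523, 5.3357834815979), 75.96376037597656)
[[623.6, 264.6], [652.8, 159.7], [595.4, 143.6], [566.4, 248.3]] [609.56604366 204.07001207] [108.96358981  59.62202755 108.65318049] [ -74.42915438 -164.3964054   105.46612894]
rib [610.30713836 203.34975087] [13.02887562 47.43250023 12.99831923] [ -74.42578156 -164.25141109  105.48798594]
scene gray pct [  8.   26.1 129.  192.  200. ]
scene hull ((305.61083984375, 289.53515625), (40.58384704589844, 21.615310668945312), 36.02737808227539)
scene rib ((304.1153869628906, 281.076904296875), (10.816654205322266, 12.75810432434082), 33.6900634765625)
rib scene z49 ~ [[613.35523318 198.64504322  44.        ]]
tri rib (array([612.68013515, 202.20242147,  47.29104546]), np.float64(5.278416817080543))
(360, 800, 3)
```

View pics/pocket.png

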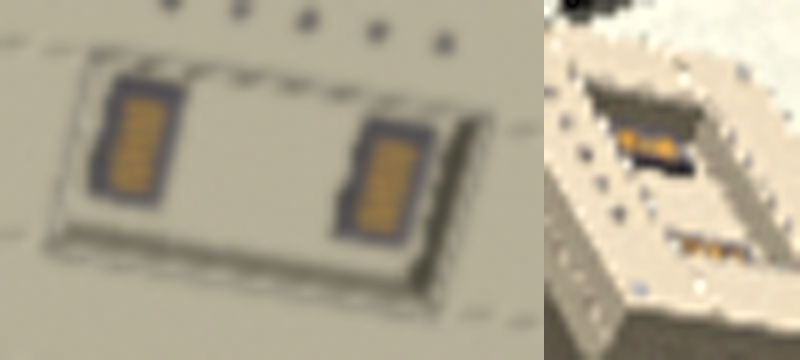

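The left tile shows the mouth rim corners at about (95,48), (491,115), (436,308) and (46,244). The connectors are centred at about (139,140) and (385,180). I'll compute the dock pose from both.

```bash
cat > dock.py <<'E'
from h import *
t=load("top0");s=load("scene0")
P=lambda l:np.array(l,float)/8+[308,187]-.5+1/16
m=P([(95,48),(491,115),(436,308),(46,244)])   # TL(+x,+y) TR BR BL
cL,cR=P([(139,140),(385,180)])
H=cv2.getPerspectiveTransform(np.float32([[1,1],[1,-1],[-1,-1],[-1,1]]),np.float32(m))
c=cv2.perspectiveTransform(np.float32([[[0,0]]]),H)[0,0]
psi=np.radians(-10)
for _ in range(5):
    n=np.array([-.5*np.cos(psi),-.5*np.sin(psi),np.cos(np.pi/6)])
    C=t.plane(c,84.5)[0]; X=t.pl(m,C,n)
    v=(X[0]+X[3]-X[1]-X[2]);psi=np.arctan2(-v[0],v[1])
D=C-18*n
K=t.pl([cL,cR],D+4.5*n,n); 
if __name__=="__main__":
    print("mouth c",C,"yaw",np.degrees(psi)); print("sides",[np.linalg.norm(X[i]-X[(i+1)%4]).round(1) for i in range(4)])
    print("dock floor",D); v=K[0]-K[1];print("conn",K,"sep",np.linalg.norm(v),"yaw",np.degrees(np.arctan2(-v[0],v[1])),"mid->floor",K.mean(0)-4.5*n)
    U=np.array([np.cos(np.pi/6)*np.cos(psi),np.cos(np.pi/6)*np.sin(psi),.5]);V=np.cross(n,U)
    print("U,V,n",U,V,n)
    Pn=[C+a*U+b*V for a,b in((75,100),(75,-100),(-75,-100),(-75,100))]
    print("panel corners top",t.proj(Pn).round(1).tolist()," scene",s.proj(Pn).round(1).tolist())
    print("mouth scene",s.proj([C+a*U+b*V for a,b in((31,56),(31,-56),(-31,-56),(-31,56))]).round(1).tolist())
E
python3 dock.py
```

```text
mouth c [ 526.83777698 -191.50721815   84.5       ] yaw -8.24622874393462
sides [np.float64(117.4), np.float64(65.2), np.float64(119.1), np.float64(65.8)]
dock floor [ 535.74472424 -192.79806686   68.91154273]
conn [[ 538.69437319 -154.77219036   72.64422217]
 [ 528.23087545 -228.92636839   72.80613701]] sep 74.88893857280098 yaw -8.031674862162319 mid->floor [ 535.68936114 -192.17199155   68.82806528]
U,V,n [ 0.85707142 -0.12421184  0.5       ] [ 1.43427520e-01  9.89660824e-01 -6.67719477e-08] [-0.4948304   0.07171382  0.8660254 ]
panel corners top [[305.3, 172.9], [391.4, 187.3], [374.3, 242.6], [294.0, 229.3]]  scene [[252.0, 197.0], [230.0, 159.2], [266.9, 166.8], [290.7, 203.1]]
mouth scene [[258.5, 190.1], [245.9, 169.2], [261.3, 172.3], [274.4, 192.8]]
```

>>> jog_arm --turn '[[0,0,0],[0,0,0],[0,0,0],[0,0,0],[0,0,0],[0,0,0],[0,0,0],[0,0,0],[0,0,0],[0,0,0]]' --travel '[[30,-26,0],[30,-26,0],[30,-26,0],[30,-26,0],[30,-26,0],[30,-26,0],[30,-26,0],[30,-26,0],[30,-26,0],[30,-26,0]]' --jaw '[60,60,60,60,60,60,60,60,60,60]' --grip_force 60

```text
t: 0.93
tcp_pos: [388.7, -193.9, 231.2]
ee_rot: [-180.0, 0.0, 19.6]
force: [0.8, 0.1, 0.1]
opening: 0.703
grasp_force: 0.0
```

>>> jog_arm --turn '[[0,0,0],[0,0,0],[0,0,0],[0,0,0],[0,0,0],[0,0,0],[0,0,0],[0,0,0],[0,0,0.034],[0,0,0.034]]' --travel '[[30,-26,0],[30,-26,0],[30,-26,4],[30,-26,4],[30,-26,6],[30,-26,6],[30,-26,6],[30,-26,6],[30,-26,6],[30,-26,6]]' --jaw '[60,60,60,60,60,60,60,60,60,60]'

```text
t: 1.77
tcp_pos: [584.8, 151.2, 186.5]
ee_rot: [180.0, 0.1, 15.7]
force: [0.4, -0.6, -0.1]
opening: 0.703
grasp_force: 0.0
```

```bash
cat > go.py <<'E'
# usage: go.py x y z roll pitch yaw -> shift/turn in current tool axes (measured pose)
import sys,numpy as np
from rig import manip
from scipy.spatial.transform import Rotation as R
s=manip.sense();q=R.from_euler("xyz",s["ee_rot"],degrees=True)
a=np.array(sys.argv[1:],float)
np.set_printoptions(suppress=True,precision=3)
print("t",s["t"],"tcp",s["tcp_pos"],s["ee_rot"],"j",s["joints"].round(1),"F",s["force"],"open",s["opening"])
print("travel",q.inv().apply(a[:3]-s["tcp_pos"]),"turn",(q.inv()*R.from_euler("xyz",a[3:],degrees=True)).as_rotvec())
E
python3 go.py 610 203.7 120 180 0 15.75
```

```text
t 1.7667 tcp [584.831 151.226 186.508] [179.998   0.064  15.687] j [ 7.9 19.9 86.7 -0.  73.5 82.2] F [ 0.361 -0.639 -0.058] open 0.7029576185777442
travel [ 38.493 -43.717  66.464] turn [ 0.     0.001 -0.001]
```

>>> jog_arm --turn '[[0,0,0],[0,0,0],[0,0,0],[0,0,0],[0,0,0]]' --travel '[[12,-14,20],[13,-14,23],[12,-14,23],[0,0,0],[0,0,0]]' --jaw '[60,60,60,60,60]'

```text
t: 2.18
tcp_pos: [607.6, 199.9, 119.1]
ee_rot: [180.0, 0.3, 15.8]
force: [-0.1, -1.2, 0.3]
opening: 0.706
grasp_force: 0.0
```

```bash
python3 go.py 610 203.7 26 180 0 15.75
python3 - <<'E'
from rig import imaging
import cv2,numpy as np
a=imaging.grab_frame("top")["color"];b=imaging.grab_frame("scene")["color"]
im=np.hstack([cv2.resize(a[140:240,130:230],(400,400)),cv2.resize(b[230:330,255:355],(400,400))])
cv2.imwrite("pics/hover.png",im[:,:,::-1])
E
```

```text
t 2.1833 tcp [607.648 199.938 119.083] [179.993   0.282  15.842] j [12.  25.8 87.3 -0.  67.3 86.2] F [-0.12  -1.237  0.346] open 0.7061089506669799
travel [ 3.747 -2.989 93.065] turn [0.    0.005 0.002]
```

View pics/hover.png

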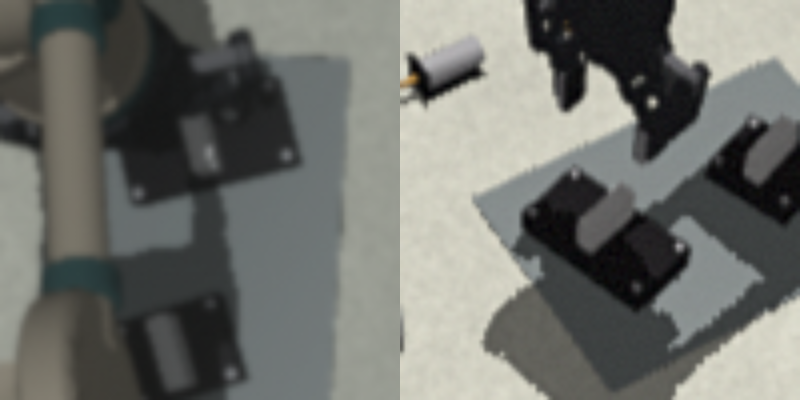

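The open fingers are above the long module's rib (left tile (205,145), right tile (607,215)), straddling it as planned. Descending.

>>> jog_arm --turn '[[0,0,0],[0,0,0],[0,0,0],[0,0,0],[0,0,0],[0,0,0],[0,0,0]]' --travel '[[2,-1.5,22],[1.5,-1.5,22],[0,0,20],[0,0,15],[0,0,10],[0,0,3],[0,0,0]]' --jaw '[60,60,60,60,60,60,60]'

```text
t: 2.87
tcp_pos: [611.7, 202.8, 29.8]
ee_rot: [180.0, -0.0, 15.7]
force: [-0.3, 0.1, 0.2]
opening: 0.702
grasp_force: 0.0
```

```bash
python3 go.py 610 203.7 26 180 0 15.75
```

```text
t 2.8667 tcp [611.723 202.773  29.762] [179.986  -0.022  15.695] j [12.2 30.9 92.7 -0.  56.4 86.5] F [-0.307  0.083  0.193] open 0.7015501543720832
travel [-1.409 -1.36   3.761] turn [ 0.    -0.    -0.001]
```

>>> jog_arm --turn '[[0,0,0],[0,0,0],[0,0,0],[0,0,0],[0,0,0],[0,0,0],[0,0,0],[0,0,0],[0,0,0],[0,0,0]]' --travel '[[-1,-1,3],[0,0,0],[0,0,0],[0,0,0],[0,0,0],[0,0,0],[0,0,0],[0,0,0],[0,0,0],[0,0,0]]' --jaw '[60,60,8,8,8,8,8,8,8,8]' --grip_force 60

```text
t: 3.7
tcp_pos: [610.7, 204.2, 26.9]
ee_rot: [180.0, -0.1, 15.7]
force: [-1.2, -0.3, 5.3]
opening: 0.149
grasp_force: 61.3
```

```bash
python3 go.py 610 203.7 126 180 0 15.75
```

```text
t 3.7 tcp [610.708 204.234  26.873] [179.989  -0.062  15.75 ] j [12.3 31.  93.  -0.  56.  86.6] F [-1.188 -0.325  5.262] open 0.1491852752742029
travel [ -0.719   0.34  -99.127] turn [ 0.    -0.001 -0.   ]
```

>>> jog_arm --turn '[[0,0,0],[0,0,0],[0,0,0],[0,0,0],[0,0,0],[0,0,0],[0,0,0],[0,0,0],[0,0,0],[0,0,0]]' --travel '[[0,0,-8],[0,0,-20],[0,0,-30],[0,0,-30],[0,0,-30],[0,0,-30],[-5,8,-25],[-12,18,-10],[-16,25,0],[-16,25,0]]' --jaw '[8,8,8,8,8,8,8,8,8,8]'

```text
t: 4.53
tcp_pos: [583.4, 117.4, 210.0]
ee_rot: [180.0, -0.1, 15.8]
force: [-0.1, -1.5, -3.1]
opening: 0.149
grasp_force: 60.4
```

>>> jog_arm --turn '[[0,0,0],[0,0,0],[0,0,0],[0,0,0],[0,0,0],[0,0,0],[0,0,0],[0,0,0],[0,0,0],[0,0,0]]' --travel '[[-16,25,0],[-16,25,0],[-16,25,0],[-16,25,0],[-16,25,0],[-16,25,0],[-16,25,0],[-16,25,0],[-16,25,0],[-14,22,0]]' --jaw '[8,8,8,8,8,8,8,8,8,8]'

```text
t: 5.37
tcp_pos: [497.3, -164.2, 208.8]
ee_rot: [-180.0, 0.1, 15.7]
force: [0.7, -0.0, -2.2]
opening: 0.149
grasp_force: 60.4
```

```bash
python3 go.py 488 -185 180 180 -30 -8.1
```

```text
t 5.3667 tcp [ 497.29  -164.232  208.839] [-179.96     0.084   15.721] j [-25.9  12.3  94.4  -0.   73.4  48.4] F [ 0.713 -0.033 -2.196] open 0.14921637283291567
travel [-14.528  17.494  28.848] turn [-0.109  0.518  0.406]
```

>>> jog_arm --turn '[[-0.0136,0.0648,0.0508],[-0.0136,0.0648,0.0508],[-0.0136,0.0648,0.0508],[-0.0136,0.0648,0.0508],[-0.0136,0.0648,0.0508],[-0.0136,0.0648,0.0508],[-0.0136,0.0648,0.0508],[-0.0136,0.0648,0.0508],[0,0,0],[0,0,0]]' --travel '[[0,0,0],[0,0,0],[0,0,0],[0,0,0],[0,0,0],[0,0,0],[0,0,0],[0,0,0],[0,0,0],[0,0,0]]' --jaw '[8,8,8,8,8,8,8,8,8,8]'

```text
t: 6.2
tcp_pos: [497.1, -162.0, 208.3]
ee_rot: [-179.9, -29.9, -8.1]
force: [0.6, -1.2, -1.0]
opening: 0.148
grasp_force: 60.4
```

```bash
python3 - <<'E'
from dock import *
psi=np.radians(-8.1);n=np.array([-.5*np.cos(psi),-.5*np.sin(psi),np.cos(np.pi/6)])
F=np.array([535.7,-192.5,68.9])
for h in (29.2,55,70): print(h,(F+n*h).round(1))
E
python3 go.py 507.9 -188.5 116.5 180 -30 -8.1
```

```text
29.2 [ 521.2 -190.4   94.2]
55 [ 508.5 -188.6  116.5]
70 [ 501.  -187.6  129.5]
t 6.2 tcp [ 497.09  -161.975  208.27 ] [-179.899  -29.935   -8.09 ] j [-35.   -1.  117.6  21.5  38.3  49.1] F [ 0.566 -1.154 -1.   ] open 0.14816736005863898
travel [-33.286  24.893  86.687] turn [-0.002  0.001  0.   ]
```

>>> jog_arm --turn '[[0,0,0],[0,0,0],[0,0,0],[0,0,0],[0,0,0],[0,0,0],[0,0,0]]' --travel '[[-7,5,14],[-9,7,22],[-9,7,22],[-8,6,18],[0,0,6],[0,0,0],[0,0,0]]' --jaw '[8,8,8,8,8,8,8]'

```text
t: 6.78
tcp_pos: [509.0, -189.7, 122.4]
ee_rot: [-180.0, -30.2, -8.0]
force: [0.6, -0.2, -1.1]
opening: 0.152
grasp_force: 60.2
```

```bash
python3 go.py 508.5 -188.6 116.5 180 -30 -8.1
python3 - <<'E'
from rig import imaging
import cv2,numpy as np
for n in("top","scene"):
    f=imaging.grab_frame(n); np.savez(n+"1.npz",**{k:np.array(v) for k,v in f.items()})
from h import *
a=load("top1").im;b=load("scene1").im
im=np.hstack([cv2.resize(a[160:250,290:390],(440,396),interpolation=2),cv2.resize(b[130:220,215:297],(360,396),interpolation=2)])
im=cv2.convertScaleAbs(im,alpha=1.6)
cv2.imwrite("pics/dockhover.png",im[:,:,::-1])
E
```

```text
t 6.7833 tcp [ 508.961 -189.724  122.365] [-179.969  -30.157   -8.045] j [-37.5   7.6 123.7  34.5  26.   32.2] F [ 0.634 -0.154 -1.09 ] open 0.15218811189600373
travel [-3.477 -1.046  4.763] turn [-0.001 -0.003  0.001]
```

View pics/dockhover.png

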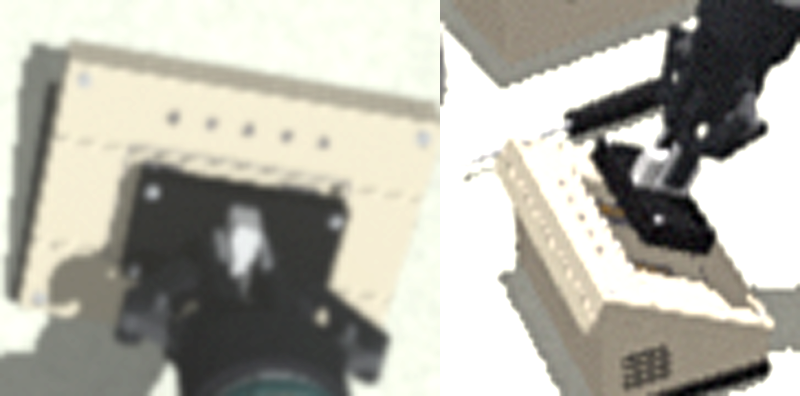

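The module is held above the pocket, with its top corners at about tile (138,165) and (347,190) in the top view, and the rib is gripped upright. Next I'll compare its edges with the predicted ones, in the same camera that measured the pocket.

Run:
```python
from h import *
from rig import manip
t=load("top1");st=manip.sense()
q=R.from_euler("xyz",st["ee_rot"],degrees=True);Z=-q.as_matrix()[:,2];U=q.as_matrix()[:,0];V=np.cross(Z,U)
T=st["tcp_pos"]
print("tcp",T,U,V,Z)
g=cv2.cvtColor(t.im,cv2.COLOR_RGB2GRAY).astype(float)
def X(a,b,z): return T+a*U+b*V+(z-23.9)*Z
def edge(p0,p1,out,lo,hi):  # subpixel offset (mm) of the black border along 'out'
    o=[]
    for k in np.linspace(lo,hi,15):
        p=p0+k*(p1-p0); d=np.linspace(-8,8,65)
        px=t.proj(p+d[:,None]*out).astype(np.float32)
        v=cv2.remap(g.astype(np.float32),px[:,0].reshape(1,-1),px[:,1].reshape(1,-1),cv2.INTER_LINEAR)[0]
        i=np.argmax(np.diff(cv2.GaussianBlur(v.reshape(1,-1),(0,0),3)[0])); o.append(d[i])
    return np.round(o,1)
for z in(20,):
    A,B,C,D=X(29,54,z),X(29,-54,z),X(-29,-54,z),X(-29,54,z)
    print("pred corners",t.proj([A,B,C,D]).round(1).tolist())
    print("+x edge",edge(A,B,U,.1,.9)); print("+y edge",edge(A,D,V,.1,.6)); print("-y edge",edge(B,C,-V,.1,.6))
A,D,B,C=X(29,54,0),X(-29,54,0),X(29,-54,0),X(-29,-54,0)
print("bottom +x",edge(A,B,U,.1,.9),"bottom+y",edge(A,D,V,.1,.6),"bottom -y",edge(B,C,-V,.1,.6))
```

```text
tcp [ 508.91566866 -189.7047224   123.29353404] [ 0.85533486 -0.12021483  0.50393518] [ 1.39581312e-01  9.90210368e-01 -6.96095897e-04] [-0.49891816  0.07093533  0.86374119]
pred corners [[322.3, 200.0], [369.6, 207.7], [363.3, 229.8], [317.3, 222.3]]
+x edge [6.8 6.5 6.2 6.2 6.5 6.2 6.2 6.  6.2 6.2 6.5 6.8 6.2 6.5 6. ]
+y edge [3.  2.8 2.5 3.2 3.2 3.  2.5 2.2 2.2 3.2 3.  2.8 2.5 2.2 2. ]
-y edge [-1.  -0.5 -0.5 -1.5 -1.5 -1.2 -1.2 -1.8 -1.5 -1.5 -1.5 -2.  -1.8 -1.5
 -1.2]
bottom +x [ 1.  -0.2 -1.8 -2.8 -2.2 -1.2 -2.5 -1.5 -2.5 -2.  -1.  -0.2 -0.8 -0.2
 -1.8] bottom+y [ 6.2  6.2 -0.5  0.8  0.5  0.2  0.   0.2  0.8  0.5  0.2  0.  -0.2 -0.2
  0.8] bottom -y [1.2 2.2 3.  3.8 4.  4.5 4.8 4.5 3.8 3.8 4.  3.5 3.5 3.8 4. ]
```

```bash
cat > scr.py <<'E'
from h import *
def dots(cam,guess,w=3):
    g=cv2.cvtColor(cam.im,cv2.COLOR_RGB2GRAY).astype(float);o=[]
    for x,y in guess:
        x,y=int(round(x)),int(round(y)); p=g[y-w:y+w+1,x-w:x+w+1]; i=np.unravel_index(np.argmax(p),p.shape)
        x+=i[1]-w;y+=i[0]-w;p=g[y-2:y+3,x-2:x+3]; q=np.clip(p-np.median(p)-8,0,None); yy,xx=np.mgrid[-2:3,-2:3]
        o.append((x+(q*xx).sum()/q.sum(),y+(q*yy).sum()/q.sum(),p.max(),np.median(p)))
    return np.array(o)
E
python3 - <<'E'
from scr import *
t0=load("top0");t1=load("top1")
yaw=np.radians(15.7);u=np.array([np.cos(yaw),np.sin(yaw),0]);v=np.array([-u[1],u[0],0])
c=np.array([610,203.7,23])
G=[(23,48),(23,-48),(-23,-48),(-23,48)]
d=dots(t0,t0.proj([c+a*u+b*v for a,b in G]));print(d.round(1).tolist())
P=t0.plane(d[:,:2],23);print("screw in mod frame",((P-c)@np.array([u,v]).T).round(1).tolist(),"centre",P.mean(0))
T=np.array([508.9,-189.7,122.9]);U=np.array([.8553,-.1202,.504]);V=np.array([.1396,.9902,0]);Z=np.cross(U,V)
pr=t1.proj([T+a*U+b*V-3.9*Z for a,b in G]);print("pred",pr.round(1).tolist())
d=dots(t1,pr);print(d.round(1).tolist())
P=t1.pl(d[:,:2],T-3.9*Z,Z);print(((P-T)@np.array([U,V]).T).round(1).tolist())
E
```

```text
[[nan, nan, 106.0, 105.0], [nan, nan, 110.0, 108.0], [201.2, 178.3, 110.0, 59.0], [nan, nan, 108.0, 107.0]]
screw in mod frame [[nan, nan], [nan, nan], [-23.0, -47.7], [nan, nan]] centre [nan nan nan]
pred [[324.4, 202.8], [366.3, 209.6], [361.3, 227.1], [320.3, 220.5]]
[[324.2, 203.3, 108.0, 58.0], [nan, nan, 149.0, 143.0], [362.7, 231.3, 108.0, 47.0], [315.1, 221.8, 101.0, 73.0]]
[[21.8, 48.1], [nan, nan], [-33.1, -53.8], [-28.6, 59.3]]scr.py:7: RuntimeWarning: invalid value encountered in scalar divide
  o.append((x+(q*xx).sum()/q.sum(),y+(q*yy).sum()/q.sum(),p.max(),np.median(p)))
```

```bash
cat > scr.py <<'E'
from h import *
def dots(cam,guess,w=3):
    g=cv2.cvtColor(cam.im,cv2.COLOR_RGB2GRAY); h=cv2.morphologyEx(g,cv2.MORPH_TOPHAT,np.ones((5,5),np.uint8)).astype(float);o=[]
    for x,y in guess:
        x,y=int(round(x)),int(round(y)); p=h[y-w:y+w+1,x-w:x+w+1]; i=np.unravel_index(np.argmax(p),p.shape)
        x+=i[1]-w;y+=i[0]-w;q=h[y-1:y+2,x-1:x+2]; yy,xx=np.mgrid[-1:2,-1:2]; s=q.sum()+1e-9
        o.append((x+(q*xx).sum()/s,y+(q*yy).sum()/s,q.max()))
    return np.array(o)
E
python3 - <<'E'
from scr import *
t0=load("top0");t1=load("top1");s1=load("scene1")
yaw=np.radians(15.7);u=np.array([np.cos(yaw),np.sin(yaw),0]);v=np.array([-u[1],u[0],0])
c=np.array([610,203.7,23])
G=[(23,48),(23,-48),(-23,-48),(-23,48)]
d=dots(t0,t0.proj([c+a*u+b*v for a,b in G]));print(d.round(1).tolist())
P=t0.plane(d[:,:2],23);print("screw in mod frame",((P-c)@np.array([u,v]).T).round(1).tolist(),"centre",P.mean(0))
T=np.array([508.9,-189.7,122.9]);U=np.array([.8553,-.1202,.504]);V=np.array([.1396,.9902,0]);Z=np.cross(U,V)
pr=t1.proj([T+a*U+b*V-3.9*Z for a,b in G]);print("pred",pr.round(1).tolist())
d=dots(t1,pr);print(d.round(1).tolist())
P=t1.pl(d[:,:2],T-3.9*Z,Z);print(((P-T)@np.array([U,V]).T).round(1).tolist())
pr=s1.proj([T+a*U+b*V-3.9*Z for a,b in G]);print("scene pred",pr.round(1).tolist())
ds=dots(s1,pr);print(ds.round(1).tolist())
for i in range(4):
    X,e=tri(t1,d[i,:2],s1,ds[i,:2]); print(i,(X-T)@np.array([U,V,Z]).T,e)
E
```

```text
[[159.8, 170.1, 34.0], [196.8, 160.9, 47.0], [201.1, 178.1, 61.0], [164.2, 187.9, 45.0]]
screw in mod frame [[22.9, 47.9], [22.5, -47.7], [-22.6, -47.5], [-23.6, 48.0]] centre [609.77020154 203.80217771  23.        ]
pred [[324.4, 202.8], [366.3, 209.6], [361.3, 227.1], [320.3, 220.5]]
[[324.1, 203.1, 69.0], [365.8, 210.1, 52.0], [362.9, 230.5, 69.0], [320.0, 222.0, 23.0]]
[[22.1, 48.4], [21.6, -47.3], [-31.1, -53.6], [-26.9, 48.1]]
scene pred [[264.1, 179.0], [252.8, 161.3], [264.3, 163.8], [275.8, 181.2]]
[[264.2, 179.2, 113.0], [253.1, 160.7, 140.0], [264.9, 164.8, 123.0], [272.9, 181.8, 23.0]]
0 [21.99815541 48.21081925 -4.56488606] 0.4236405937235988
1 [ 23.64967643 -46.5216047   -0.39283027] 0.78129685013365
2 [-34.51542553 -55.95938294 -11.72100791] 1.3710499703911396
3 [-23.66204459  44.82345837  -9.33148   ] 12.152004068507296
```

```bash
python3 go.py 514.3 -189.8 108.4 180 -30 -8.1
```

```text
t 6.8833 tcp [ 508.916 -189.705  123.294] [179.954 -30.261  -8.   ] j [-37.5   7.5 123.7  34.5  25.9  32.2] F [-0.103  0.245 -1.826] open 0.14848120924787553
travel [-2.889 -0.668 15.557] turn [-0.    -0.005  0.002]
```

>>> jog_arm --turn '[[0,0.002,0.001],[0,0.002,0],[0,0,0],[0,0,0],[0,0,0],[0,0,0]]' --travel '[[-1,-0.3,5],[-1,-0.3,5],[-0.9,0,5.5],[0,0,0],[0,0,0],[0,0,0]]' --jaw '[8,8,8,8,8,8]'

```text
t: 7.38
tcp_pos: [513.0, -189.5, 106.9]
ee_rot: [-179.9, -30.4, -8.2]
force: [0.0, -1.0, -2.0]
opening: 0.149
grasp_force: 60.3
```

```bash
python3 go.py 514.3 -189.8 108.4 180 -30 -8.1;python3 - <<'E'
from rig import imaging
import cv2,numpy as np
for n in("top","scene"):
    f=imaging.grab_frame(n); np.savez(n+"2.npz",**{k:np.array(v) for k,v in f.items()})
from scr import *
from dock import C,X
from rig import manip
t=load("top2");T=manip.sense()["tcp_pos"];psi=np.radians(-8.1);c,s=np.cos(psi),np.sin(psi)
U=np.array([.866*c,.866*s,.5]);V=np.array([-s,c,0]);Z=np.cross(U,V)
pr=t.proj([T+a*U+b*V-3.9*Z for a,b in((22,48),(22,-48))]);d=dots(t,pr,2);P=t.pl(d[:,:2],T-3.9*Z,Z)
M=np.array([U,V,Z])
print(d.round(1).tolist(),"screws rel tcp",((P-T)@M.T).round(1).tolist())
D=np.array([535.7,-192.5,68.9]);print("screws rel dock (want x 22.9, y +-47.8)",((P-D)@M.T).round(1).tolist(),"tcp rel dock",(M@(T-D)).round(1))
E
```

```text
t 7.3833 tcp [ 513.044 -189.5    106.872] [-179.927  -30.357   -8.173] j [-37.2   9.4 124.8  38.3  23.4  28.4] F [ 0.042 -1.038 -2.004] open 0.14862286570446864
travel [ 1.882  0.118 -0.669] turn [-0.001 -0.006 -0.001]
[[323.1, 202.0, 60.0], [364.1, 208.9, 50.0]] screws rel tcp [[21.5, 48.4, -3.9], [21.0, -47.3, -3.9]]
screws rel dock (want x 22.9, y +-47.8) [[20.9, 48.1, 40.6], [20.3, -47.6, 40.6]] tcp rel dock [-0.6 -0.3 44.5]
```

>>> jog_arm --turn '[[0,-0.003,0],[0,-0.003,0],[0,0,0],[0,0,0],[0,0,0],[0,0,0],[0,0,0],[0,0,0]]' --travel '[[1,0,0],[1,0,0],[0,0,1.5],[0,0,1.5],[0,0,1.5],[0,0,1.5],[0,0,0],[0,0,0]]' --jaw '[8,8,8,8,8,8,8,8]'

```text
t: 8.15
tcp_pos: [516.3, -190.0, 103.7]
ee_rot: [180.0, -30.1, -8.1]
force: [-18.5, 0.4, 16.2]
opening: 0.147
grasp_force: 65.0
```

```bash
cat > rel.py <<'E'
import sys
from rig import imaging,manip
from scr import *
def run(name,pic=None):
    st=manip.sense();T=st["tcp_pos"];f=imaging.grab_frame("top"); np.savez("top_l.npz",**{k:np.array(v) for k,v in f.items()})
    t=load("top_l");psi=np.radians(-8.1);c,s=np.cos(psi),np.sin(psi)
    U=np.array([.866*c,.866*s,.5]);V=np.array([-s,c,0]);Z=np.cross(U,V);M=np.array([U,V,Z]);D=np.array([535.7,-192.5,68.9])
    pr=t.proj([T+a*U+b*V-3.9*Z for a,b in((22,48),(22,-48))]);d=dots(t,pr,2);P=t.pl(d[:,:2],T-3.9*Z,Z)
    print("t",st["t"],"rot",st["ee_rot"].round(2),"tcp rel dock",(M@(T-D)).round(1),"F(uvz)",(M@st["force"]).round(1),"mom",st["moment"].round(2),"open",round(st["opening"],3))
    print("screws rel dock",((P-D)@M.T).round(1)[:,:2].tolist(),d[:,2])
run("x")
E
python3 rel.py
```

```text
t 8.15 rot [179.96 -30.06  -8.1 ] tcp rel dock [ 0.5 -0.3 40. ] F(uvz) [-7.8 -2.2 23.2] mom [-0.21  1.01 -0.23] open 0.147
screws rel dock [[21.8, 47.9], [22.6, -47.8]] [56. 52.]
```

Contact came at mouth height, so I'll check the pocket position more sharply with intensity profiles across its edges before pushing on.

Run:
```python
from h import *
t=load("top0");g=cv2.cvtColor(t.im,cv2.COLOR_RGB2GRAY).astype(np.float32)
psi=np.radians(-8.1);c,s=np.cos(psi),np.sin(psi)
U=np.array([.866*c,.866*s,.5]);V=np.array([-s,c,0]);Z=np.cross(U,V);D=np.array([535.7,-192.5,68.9])
def prof(us,vs,z,ax):
    u,v=np.meshgrid(us,vs,indexing="ij");p=t.proj((D+z*Z)+u.reshape(-1,1)*U+v.reshape(-1,1)*V).astype(np.float32)
    a=cv2.remap(g,p[:,0].reshape(u.shape),p[:,1].reshape(u.shape),cv2.INTER_LINEAR); return a.mean(1 if ax==0 else 0)
def show(n,x,p): print(n,[(int(a),int(round(float(b)))) for a,b in zip(x,p)])
x=np.arange(24,42.);show("U+ mouth",x,prof(x,np.arange(-20,21.),18,0))
x=np.arange(-42,-20.);show("U- mouth",x,prof(x,np.arange(-30,31.),18,0))
x=np.arange(48,66.);show("V+ mouth",x,prof(np.arange(-15,20.),x,18,1))
x=np.arange(-66,-40.);show("V- mouth",x,prof(np.arange(-15,20.),x,18,1))
x=np.arange(66,90.);show("U+ panel",x,prof(x,np.arange(-80,81.,4),18,0))
x=np.arange(-84,-66.);show("U- panel",x,prof(x,np.arange(-80,81.,4),18,0))
x=np.arange(92,108.);show("V+ panel",x,prof(np.arange(-60,61.,4),x,18,1))
x=np.arange(-108,-92.);show("V- panel",x,prof(np.arange(-60,61.,4),x,18,1))
b=cv2.cvtColor(t.im,cv2.COLOR_RGB2LAB)[:,:,2]
x=np.arange(-30,31.,2)
for sg in(1,-1): show("conn U",x,prof(x,sg*np.arange(34,43.),5,0)); y=sg*np.arange(22,56.);show("conn V",y,prof(np.arange(-12,13.),y,5,1))
```

```text
U+ mouth [(24, 143), (25, 142), (26, 140), (27, 138), (28, 135), (29, 131), (30, 128), (31, 125), (32, 124), (33, 125), (34, 129), (35, 133), (36, 136), (37, 139), (38, 141), (39, 142), (40, 143), (41, 143)]
U- mouth [(-42, 142), (-41, 141), (-40, 139), (-39, 137), (-38, 134), (-37, 131), (-36, 130), (-35, 129), (-34, 127), (-33, 123), (-32, 119), (-31, 114), (-30, 110), (-29, 107), (-28, 107), (-27, 109), (-26, 114), (-25, 120), (-24, 126), (-23, 132), (-22, 136), (-21, 139)]
V+ mouth [(48, 87), (49, 87), (50, 90), (51, 97), (52, 108), (53, 119), (54, 127), (55, 132), (56, 134), (57, 134), (58, 132), (59, 130), (60, 131), (61, 134), (62, 137), (63, 140), (64, 141), (65, 143)]
V- mouth [(-66, 143), (-65, 143), (-64, 141), (-63, 139), (-62, 136), (-61, 132), (-60, 128), (-59, 125), (-58, 120), (-57, 113), (-56, 103), (-55, 93), (-54, 84), (-53, 80), (-52, 81), (-51, 86), (-50, 95), (-49, 104), (-48, 112), (-47, 114), (-46, 111), (-45, 105), (-44, 99), (-43, 95), (-42, 94), (-41, 95)]
U+ panel [(66, 143), (67, 143), (68, 143), (69, 143), (70, 142), (71, 140), (72, 136), (73, 129), (74,
[... 1562 characters left out ...]
, 134), (-22, 117), (-20, 101), (-18, 94), (-16, 99), (-14, 102), (-12, 104), (-10, 105), (-8, 103), (-6, 104), (-4, 104), (-2, 104), (0, 104), (2, 103), (4, 103), (6, 104), (8, 104), (10, 103), (12, 98), (14, 90), (16, 84), (18, 89), (20, 103), (22, 120), (24, 126), (26, 128), (28, 132), (30, 138)]
conn V [(-22, 137), (-23, 132), (-24, 123), (-25, 111), (-26, 99), (-27, 90), (-28, 85), (-29, 84), (-30, 86), (-31, 89), (-32, 94), (-33, 98), (-34, 101), (-35, 103), (-36, 104), (-37, 105), (-38, 105), (-39, 105), (-40, 104), (-41, 103), (-42, 101), (-43, 98), (-44, 95), (-45, 93), (-46, 94), (-47, 97), (-48, 103), (-49, 108), (-50, 112), (-51, 110), (-52, 103), (-53, 93), (-54, 86), (-55, 80)]
```

>>> jog_arm --turn '[[0,0,0],[0,0,0],[0,0,0],[0,0,0]]' --travel '[[0,0,-2],[0,0,-2],[0,0,0],[0,0,0]]' --jaw '[8,8,8,8]'

```text
t: 8.53
tcp_pos: [515.9, -190.0, 106.2]
ee_rot: [-179.9, -30.0, -8.2]
force: [0.2, 1.0, -1.2]
opening: 0.149
grasp_force: 61.2
```

```bash
python3 rel.py
```

```text
t 8.5333 rot [-179.93  -30.02   -8.17] tcp rel dock [ 1.3 -0.3 42.3] F(uvz) [-0.6  1.  -1. ] mom [0.06 0.4  0.02] open 0.149
screws rel dock [[22.7, 48.2], [22.2, -47.7]] [57. 52.]
```

>>> jog_arm --turn '[[0,0,0],[0,0,0],[0,0,0],[0,0,0],[0,0,0],[0,0,0]]' --travel '[[-1,0,0],[0,0,0],[0,0,1.5],[0,0,1.5],[0,0,0],[0,0,0]]' --jaw '[8,8,8,8,8,8]'

```text
t: 9.08
tcp_pos: [516.4, -190.0, 102.9]
ee_rot: [-179.9, -30.0, -8.2]
force: [-0.5, -0.4, -1.4]
opening: 0.146
grasp_force: 61.2
```

```bash
python3 rel.py
```

```text
t 9.0833 rot [-179.92  -30.     -8.18] tcp rel dock [ 0.1 -0.2 39.2] F(uvz) [-1.1 -0.4 -1. ] mom [ 0.05  0.39 -0.02] open 0.146
screws rel dock [[21.3, 47.9], [22.2, -47.7]] [60. 58.]
```

>>> jog_arm --turn '[[0,0,0],[0,0,0],[0,0,0],[0,0,0]]' --travel '[[0,0,1.5],[0,0,1.5],[0,0,0],[0,0,0]]' --jaw '[8,8,8,8]'

```text
t: 9.47
tcp_pos: [517.8, -190.2, 100.4]
ee_rot: [-179.9, -30.0, -8.2]
force: [0.3, 0.5, -2.4]
opening: 0.148
grasp_force: 61.2
```

```bash
python3 rel.py
```

```text
t 9.4667 rot [-179.92  -30.01   -8.17] tcp rel dock [ 0.1 -0.2 36.3] F(uvz) [-1.   0.5 -2.2] mom [ 0.08  0.5  -0.01] open 0.148
screws rel dock [[22.0, 48.0], [21.4, -48.1]] [65. 47.]
```

>>> jog_arm --turn '[[0,0,0],[0,0,0],[0,0,0],[0,0,0],[0,0,0]]' --travel '[[0,0,1.5],[0,0,1.5],[0,0,1.5],[0,0,0],[0,0,0]]' --jaw '[8,8,8,8,8]'

```text
t: 9.93
tcp_pos: [520.1, -190.5, 96.5]
ee_rot: [-179.9, -30.0, -8.2]
force: [-0.0, -0.6, -2.5]
opening: 0.152
grasp_force: 61.2
```

```bash
python3 rel.py
```

```text
t 9.9333 rot [-179.92  -30.01   -8.17] tcp rel dock [ 0.2 -0.2 31.7] F(uvz) [-1.2 -0.6 -2.2] mom [ 0.13  0.59 -0.05] open 0.152
screws rel dock [[22.3, 47.9], [21.5, -48.1]] [62. 53.]
```

>>> jog_arm --turn '[[0,0,0],[0,0,0],[0,0,0]]' --travel '[[0,0,1],[0,0,0],[0,0,0]]' --jaw '[8,8,8]'

```text
t: 10.23
tcp_pos: [520.5, -190.5, 95.7]
ee_rot: [-179.9, -30.0, -8.2]
force: [-0.5, 0.5, -2.7]
opening: 0.148
grasp_force: 61.2
```

>>> jog_arm --turn '[[0,0,0],[0,0,0],[0,0,0]]' --travel '[[0,0,0.7],[0,0,0],[0,0,0]]' --jaw '[8,8,8]'

```text
t: 10.48
tcp_pos: [520.9, -190.6, 95.1]
ee_rot: [-179.9, -30.0, -8.2]
force: [-0.5, 0.7, -3.0]
opening: 0.154
grasp_force: 61.3
```

```bash
python3 rel.py
```

```text
t 10.4833 rot [-179.93  -30.02   -8.17] tcp rel dock [ 0.2 -0.2 30.2] F(uvz) [-2.   0.6 -2.3] mom [ 0.13  0.59 -0.02] open 0.154
screws rel dock [[21.9, 47.8], [21.3, -47.2]] [60. 51.]
```

>>> jog_arm --turn '[[0,0,0],[0,0,0],[0,0,0]]' --travel '[[0,0,0.7],[0,0,0],[0,0,0]]' --jaw '[8,8,8]'

```text
t: 10.78
tcp_pos: [521.2, -190.7, 94.7]
ee_rot: [-179.9, -30.0, -8.2]
force: [-3.0, -0.3, 1.1]
opening: 0.151
grasp_force: 61.9
```

>>> jog_arm --turn '[[0,0,0],[0,0,0],[0,0,0]]' --travel '[[0,0,0.5],[0,0,0],[0,0,0]]' --jaw '[8,8,8]'

```text
t: 11.03
tcp_pos: [521.4, -190.8, 94.4]
ee_rot: [-179.9, -30.0, -8.2]
force: [-4.9, 0.8, 4.0]
opening: 0.152
grasp_force: 62.3
```

```bash
python3 rel.py
```

```text
t 11.0333 rot [-179.95  -30.04   -8.16] tcp rel dock [ 0.3 -0.3 29.3] F(uvz) [-2.3  0.1  6. ] mom [ 0.25  0.78 -0.04] open 0.152
screws rel dock [[21.6, 47.6], [21.0, -47.4]] [62. 51.]
```

>>> jog_arm --turn '[[0,0,0],[0,0,0],[0,0,0],[0,0,0],[0,0,0],[0,0,0],[0,0,0]]' --travel '[[0,0,0],[0,0,0],[0,0,0],[0,0,0],[0,0,0],[0,0,0],[0,0,0]]' --jaw '[20,30,40,45,45,45,45]'

```text
t: 11.67
tcp_pos: [521.6, -190.8, 94.2]
ee_rot: [-179.9, -30.0, -8.2]
force: [-0.4, -0.1, 0.3]
opening: 0.53
grasp_force: 0.0
```

>>> jog_arm --turn '[[0,0,0],[0,0,0],[0,0,0],[0,0,0],[0,0,0],[0,0,0],[0,0,0]]' --travel '[[0,0,-3],[0,0,-7],[0,0,-15],[0,0,-20],[0,0,-20],[0,0,0],[0,0,0]]' --jaw '[45,45,45,45,45,45,45]'

```text
t: 12.25
tcp_pos: [489.4, -186.7, 151.9]
ee_rot: [179.9, -30.2, -8.1]
force: [-0.3, 0.3, 0.1]
opening: 0.526
grasp_force: 0.0
```

```bash
python3 rel.py;  python3 - <<'E'
from rig import imaging
import cv2,numpy as np
for n in("top","scene"):
    f=imaging.grab_frame(n); np.savez(n+"3.npz",**{k:np.array(v) for k,v in f.items()})
from h import *
a=load("top3").im;b=load("scene3").im
im=np.hstack([cv2.resize(a[160:250,290:390],(440,396),interpolation=2),cv2.resize(b[130:220,215:297],(360,396),interpolation=2)])
im=cv2.convertScaleAbs(im,alpha=1.6)
cv2.imwrite("pics/rel.png",im[:,:,::-1])
E
```

```text
t 12.25 rot [179.95 -30.18  -8.14] tcp rel dock [ 1.1 -0.7 95.2] F(uvz) [-0.2  0.2  0.3] mom [ 0.03  0.28 -0.01] open 0.526
screws rel dock [[25.3, 42.5], [28.4, -48.6]] [2. 1.]
```

View pics/rel.png

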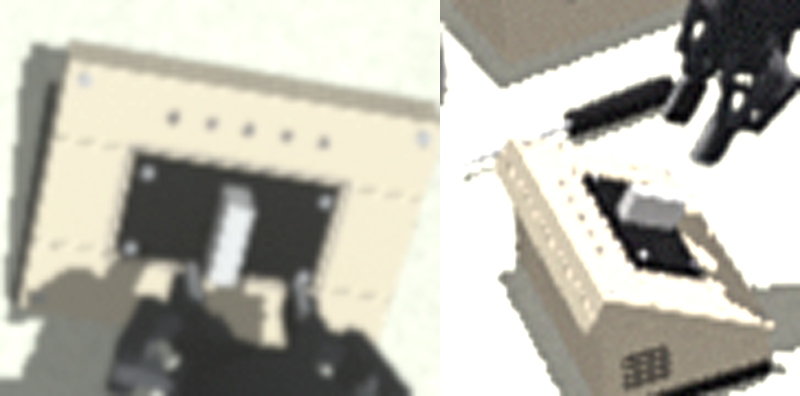

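The module lies squarely in the pocket, tilted with the panel: screws at tile (148,172), (325,201), (130,247) and (303,277), rib at (230,235). The gripper is clear. Now I'll shut the fingers and press the left end (+y).

>>> jog_arm --turn '[[0,0,0],[0,0,0],[0,0,0],[0,0,0],[0,0,0],[0,0,0],[0,0,0],[0,0,0],[0,0,0],[0,0,0]]' --travel '[[-1,-14,0],[-1,-14,0],[0,-14,0],[0,0,0],[0,0,0],[0,0,0],[0,0,15],[0,0,20],[0,0,20],[0,0,5]]' --jaw '[0,0,0,0,0,0,0,0,0,0]'

```text
t: 13.23
tcp_pos: [523.4, -149.3, 95.2]
ee_rot: [-179.9, -29.9, -8.3]
force: [-0.7, 0.4, -0.7]
opening: 0.001
grasp_force: 0.0
```

>>> jog_arm --turn '[[0,0,0],[0,0,0]]' --travel '[[0,0,0],[0,0,0]]' --jaw '[0,0]'

```text
t: 13.4
tcp_pos: [523.2, -149.0, 97.4]
ee_rot: [-179.9, -30.0, -8.2]
force: [0.4, 0.4, -0.4]
opening: 0.002
grasp_force: 0.0
```

```bash
python3 rel.py
```

```text
t 13.4 rot [-179.91  -29.99   -8.22] tcp rel dock [-1.8 41.3 33.9] F(uvz) [ 0.1  0.5 -0.5] mom [0.06 0.28 0.03] open 0.002
screws rel dock [[27.0, 93.7], [14.4, -2.7]] [ 1. 23.]
```

>>> jog_arm --turn '[[0,0,0],[0,0,0],[0,0,0],[0,0,0],[0,0,0],[0,0,0]]' --travel '[[0,0,3],[0,0,3],[0,0,2],[0,0,1],[0,0,0],[0,0,0]]' --jaw '[0,0,0,0,0,0]'

```text
t: 13.95
tcp_pos: [527.9, -149.2, 90.0]
ee_rot: [-179.9, -30.1, -8.2]
force: [-0.4, 0.4, 1.6]
opening: -0.002
grasp_force: 0.8
```

>>> jog_arm --turn '[[0,0,0],[0,0,0],[0,0,0],[0,0,0]]' --travel '[[0,0,0.7],[0,0,0.7],[0,0,0.6],[0,0,0]]' --jaw '[0,0,0,0]'

```text
t: 14.28
tcp_pos: [528.8, -148.9, 88.5]
ee_rot: [-179.9, -30.1, -8.2]
force: [-3.5, 2.7, 6.6]
opening: 0.001
grasp_force: 3.5
```

```bash
python3 rel.py
```

```text
t 14.2833 rot [-179.91  -30.06   -8.16] tcp rel dock [-1.5 42.1 23.5] F(uvz) [-0.   2.1  7.7] mom [0.24 0.16 0.13] open 0.001
screws rel dock [[27.6, 93.0], [19.0, 0.2]] [ 8. 14.]
```

>>> jog_arm --turn '[[0,0,0],[0,0,0],[0,0,0],[0,0,0],[0,0,0],[0,0,0]]' --travel '[[0,0,0.7],[0,0,0.7],[0,0,0.7],[0,0,0.7],[0,0,0],[0,0,0]]' --jaw '[0,0,0,0,0,0]'

```text
t: 14.83
tcp_pos: [530.1, -148.5, 86.2]
ee_rot: [-179.8, -30.1, -8.2]
force: [-2.8, 3.8, 7.7]
opening: 0.003
grasp_force: 4.6
```

```bash
python3 rel.py
```

```text
t 14.8333 rot [-179.84  -30.05   -8.15] tcp rel dock [-1.5 42.8 20.8] F(uvz) [1.  3.4 8.3] mom [0.48 0.04 0.32] open 0.003
screws rel dock [[27.2, 91.1], [15.4, -1.2]] [ 8. 14.]
```

>>> jog_arm --turn '[[0,0,0],[0,0,0],[0,0,0],[0,0,0]]' --travel '[[0,0,0.7],[0,0,0.5],[0,0,0],[0,0,0]]' --jaw '[0,0,0,0]'

```text
t: 15.22
tcp_pos: [530.3, -148.5, 86.0]
ee_rot: [-179.9, -30.1, -8.1]
force: [-11.5, 3.6, 19.0]
opening: 0.001
grasp_force: 11.4
```

```bash
python3 rel.py
```

```text
t 15.2167 rot [-179.89  -30.11   -8.12] tcp rel dock [-1.5 42.8 20.6] F(uvz) [-0.8  2.  22.3] mom [0.43 0.33 0.2 ] open 0.001
screws rel dock [[26.7, 91.2], [15.3, -1.3]] [ 9. 15.]
```

>>> jog_arm --turn '[[0,0,0],[0,0,0],[0,0,0],[0,0,0],[0,0,0],[0,0,0],[0,0,0],[0,0,0],[0,0,0],[0,0,0]]' --travel '[[0,0,-5],[0,0,-15],[0,0,-20],[0,0,-15],[0,20,0],[0,25,0],[0,25,0],[0,13,0],[0,0,0],[0,0,0]]' --jaw '[0,0,0,0,0,0,0,0,0,0]'

```text
t: 16.1
tcp_pos: [491.4, -228.3, 131.7]
ee_rot: [-179.9, -30.0, -8.3]
force: [0.0, 0.3, 0.2]
opening: -0.002
grasp_force: 0.0
```

>>> jog_arm --turn '[[0,0,0],[0,0,0],[0,0,0],[0,0,0],[0,0,0]]' --travel '[[0,0,15],[0,0,17],[0,0,10],[0,0,0],[0,0,0]]' --jaw '[0,0,0,0,0]'

```text
t: 16.52
tcp_pos: [512.2, -229.1, 94.9]
ee_rot: [-179.8, -29.9, -8.1]
force: [-0.1, 0.2, -0.2]
opening: 0.001
grasp_force: 0.0
```

```bash
python3 rel.py
```

```text
t 16.5167 rot [-179.83  -29.92   -8.12] tcp rel dock [ -2.7 -39.6  31.6] F(uvz) [-0.2  0.2 -0.1] mom [0.04 0.24 0.02] open 0.001
screws rel dock [[20.2, 2.8], [24.0, -80.8]] [14.  1.]
```

Now the right end: approach, then press slowly.

>>> jog_arm --turn '[[0,0,0],[0,0,0],[0,0,0],[0,0,0],[0,0,0],[0,0,0]]' --travel '[[1,2,2],[0,0,2],[0,0,1],[0,0,0.7],[0,0,0.7],[0,0,0.7]]' --jaw '[0,0,0,0,0,0]'

```text
t: 17.07
tcp_pos: [516.7, -234.4, 90.5]
ee_rot: [179.9, -30.1, -8.1]
force: [-4.7, -2.1, 4.6]
opening: -0.002
grasp_force: 3.1
```

>>> jog_arm --turn '[[0,0,0],[0,0,0],[0,0,0],[0,0,0],[0,0,0]]' --travel '[[0,0,0.7],[0,0,0.7],[0,0,0.7],[0,0,0],[0,0,0]]' --jaw '[0,0,0,0,0]'

```text
t: 17.48
tcp_pos: [517.8, -234.5, 88.7]
ee_rot: [180.0, -30.1, -8.2]
force: [-4.3, -2.7, 5.5]
opening: -0.001
grasp_force: 3.0
```

```bash
python3 rel.py
```

```text
t 17.4833 rot [179.96 -30.08  -8.16] tcp rel dock [ -0.4 -44.1  23. ] F(uvz) [-0.6 -3.3  6.7] mom [-0.43  0.48 -0.25] open -0.001
screws rel dock [[18.9, 1.9], [28.0, -89.4]] [18.  6.]
```

>>> jog_arm --turn '[[0,0,0],[0,0,0],[0,0,0],[0,0,0],[0,0,0],[0,0,0]]' --travel '[[0,0,0.7],[0,0,0.7],[0,0,0.7],[0,0,0.6],[0,0,0],[0,0,0]]' --jaw '[0,0,0,0,0,0]'

```text
t: 18.03
tcp_pos: [519.1, -234.9, 86.4]
ee_rot: [179.9, -30.1, -8.2]
force: [-5.5, -2.9, 4.9]
opening: 0.0
grasp_force: 3.3
```

```bash
python3 rel.py
```

```text
t 18.0333 rot [179.93 -30.08  -8.16] tcp rel dock [ -0.4 -44.3  20.4] F(uvz) [-1.9 -3.7  6.7] mom [-0.51  0.53 -0.32] open 0.0
screws rel dock [[17.9, 1.4], [27.3, -90.4]] [19.  6.]
```

>>> jog_arm --turn '[[0,0,0],[0,0,0],[0,0,0],[0,0,0]]' --travel '[[0,0,0.6],[0,0,0.5],[0,0,0],[0,0,0]]' --jaw '[0,0,0,0]'

```text
t: 18.42
tcp_pos: [519.1, -234.9, 86.3]
ee_rot: [179.9, -30.1, -8.1]
force: [-14.3, -1.6, 15.6]
opening: -0.001
grasp_force: 10.1
```

```bash
python3 rel.py
```

```text
t 18.4167 rot [179.87 -30.13  -8.11] tcp rel dock [ -0.3 -44.3  20.3] F(uvz) [-4.2 -3.5 20.4] mom [-0.45  0.96 -0.37] open -0.001
screws rel dock [[17.8, 1.4], [27.3, -90.2]] [20.  6.]
```

Right end bottomed out. I'll add a little force, then go back over the left end to make sure it's level.

>>> jog_arm --turn '[[0,0,0],[0,0,0],[0,0,0],[0,0,0],[0,0,0],[0,0,0],[0,0,0],[0,0,0],[0,0,0],[0,0,0]]' --travel '[[0,0,0.5],[0,0,0],[0,0,-5],[0,0,-20],[0,0,-25],[0,-15,0],[0,-24,0],[0,-26,0],[0,-22,0],[0,0,0]]' --jaw '[0,0,0,0,0,0,0,0,0,0]'

```text
t: 19.3
tcp_pos: [505.7, -139.3, 126.6]
ee_rot: [-179.7, -29.8, -8.0]
force: [-0.9, 0.3, -0.2]
opening: 0.001
grasp_force: 0.0
```

>>> jog_arm --turn '[[0,0,0],[0,0,0],[0,0,0],[0,0,0],[0,0,0],[0,0,0]]' --travel '[[0,0,0],[0,0,15],[0,0,15],[0,0,10],[0,0,0],[0,0,0]]' --jaw '[0,0,0,0,0,0]'

```text
t: 19.8
tcp_pos: [527.0, -147.7, 92.6]
ee_rot: [-179.9, -29.9, -8.3]
force: [-0.1, -0.4, -0.9]
opening: -0.0
grasp_force: 0.0
```

```bash
python3 rel.py
```

```text
t 19.8 rot [-179.88  -29.94   -8.25] tcp rel dock [-1.1 43.1 27.9] F(uvz) [-0.5 -0.4 -0.7] mom [0.07 0.22 0.05] open -0.0
screws rel dock [[26.8, 95.0], [21.4, 0.9]] [ 3. 20.]
```

>>> jog_arm --turn '[[0,0,0],[0,0,0],[0,0,0],[0,0,0],[0,0,0],[0,0,0],[0,0,0]]' --travel '[[0,0,2],[0,0,2],[0,0,1],[0,0,0.8],[0,0,0.7],[0,0,0],[0,0,0]]' --jaw '[0,0,0,0,0,0,0]'

```text
t: 20.43
tcp_pos: [530.3, -147.5, 87.6]
ee_rot: [-179.9, -30.0, -8.2]
force: [-0.0, 0.0, 0.7]
opening: -0.0
grasp_force: 0.0
```

```bash
python3 rel.py
```

```text
t 20.4333 rot [-179.94  -30.02   -8.16] tcp rel dock [-0.7 43.8 22.1] F(uvz) [0.3 0.  0.7] mom [ 0.03  0.21 -0.01] open -0.0
screws rel dock [[26.5, 93.0], [18.7, -0.2]] [ 7. 21.]
```

>>> jog_arm --turn '[[0,0,0],[0,0,0],[0,0,0],[0,0,0]]' --travel '[[0,0,0.7],[0,0,0.6],[0,0,0],[0,0,0]]' --jaw '[0,0,0,0]'

```text
t: 20.82
tcp_pos: [531.0, -147.6, 86.4]
ee_rot: [-179.9, -30.0, -8.2]
force: [0.8, -0.5, 0.8]
opening: -0.004
grasp_force: 0.0
```

```bash
python3 rel.py
```

```text
t 20.8167 rot [-179.93  -30.02   -8.17] tcp rel dock [-0.7 43.8 20.7] F(uvz) [ 1.2 -0.4  0.2] mom [ 0.07  0.3  -0.02] open -0.004
screws rel dock [[26.7, 91.1], [18.2, -0.5]] [ 8. 21.]
```

>>> jog_arm --turn '[[0,0,0],[0,0,0],[0,0,0],[0,0,0],[0,0,0]]' --travel '[[0,0,0.6],[0,0,0.6],[0,0,0.6],[0,0,0],[0,0,0]]' --jaw '[0,0,0,0,0]'

```text
t: 21.28
tcp_pos: [531.4, -147.6, 85.9]
ee_rot: [-180.0, -30.1, -8.1]
force: [-9.6, 0.9, 12.3]
opening: 0.001
grasp_force: 7.9
```

```bash
python3 rel.py
```

```text
t 21.2833 rot [-179.97  -30.09   -8.14] tcp rel dock [-0.6 43.8 20. ] F(uvz) [-2.2 -0.4 15.5] mom [ 0.02  0.51 -0.04] open 0.001
screws rel dock [[28.0, 90.9], [17.8, -0.7]] [ 9. 20.]
```

>>> jog_arm --turn '[[0,0,0],[0,0,0],[0,0,0],[0,0,0],[0,0,0],[0,0,0],[0,0,0],[0,0,0],[0,0,0],[0,0,0]]' --travel '[[0,0,0.6],[0,0,0],[0,0,-5],[0,0,-20],[0,0,-35],[0,0,-35],[-20,0,-35],[-20,0,-30],[0,0,0],[0,0,0]]' --jaw '[0,0,0,0,0,0,0,0,0,0]'

```text
t: 22.17
tcp_pos: [417.9, -132.0, 204.4]
ee_rot: [179.9, -30.2, -8.2]
force: [-0.3, -0.4, 0.2]
opening: 0.001
grasp_force: 0.0
```

Run:
```python
from rig import imaging
import cv2,numpy as np
for n in("top","scene"):
    f=imaging.grab_frame(n); np.savez(n+"4.npz",**{k:np.array(v) for k,v in f.items()})
from scr import *
a=load("top4").im;b=load("scene4").im
im=np.hstack([cv2.resize(a[160:250,290:390],(440,396),interpolation=2),cv2.resize(b[130:220,215:297],(360,396),interpolation=2)])
cv2.imwrite("pics/end.png",cv2.convertScaleAbs(im,alpha=1.5)[:,:,::-1])
psi=np.radians(-8.1);c,s=np.cos(psi),np.sin(psi)
U=np.array([.866*c,.866*s,.5]);V=np.array([-s,c,0]);Z=np.cross(U,V);M=np.array([U,V,Z]);D=np.array([535.7,-192.5,68.9])
t=load("top4");q=load("scene4");X=[D+(u-1.5)*U+v*V+20*Z for u,v in((23,48),(23,-48),(-23,-48),(-23,48))]
d=dots(t,t.proj(X),2);e=dots(q,q.proj(X),2);print(d[:,2],e[:,2])
for i in range(4): P,r=tri(t,d[i,:2],q,e[i,:2]);print((M@(P-D)).round(1),round(r,1),(M@(t.pl(d[i,:2],D+20*Z,Z)[0]-D)).round(1))
```

```text
[51. 43. 24. 38.] [58. 50. 90. 11.]
[21.8 48.  20.7] 0.3 [21.3 47.9 20. ]
[ 18.8 -53.2   5.7] 8.5 [ 21. -48.  20.]
[-25.2 -50.6  13.5] 5.4 [-24.6 -48.   20. ]
[-28.5  45.    5.6] 5.7 [-24.2  48.1  20. ]
```

View pics/end.png

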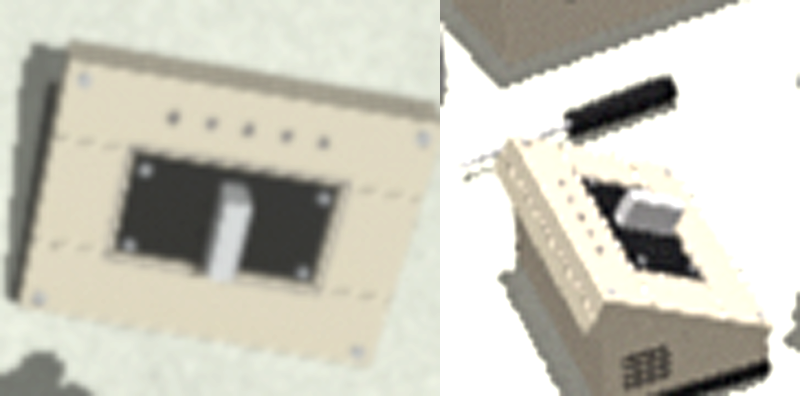

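Both ends are flush. The screws are symmetric about the pocket at tile (146,170), (323,198), (128,244) and (302,272), and the rib is upright. Each end took 20 N or more against a hard stop at module-top height. Handing in.

```bash
python3 -c "
from rig import ticket
print(ticket.finish_job())"
```

```text
the job is handed in; nothing more can be done
None
```

The long module is in the console pocket, laid in loose and released, then pressed home left end first, right end second, with a final check press on the left; the job is handed in at about 22 s, with no verdict returned.

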